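# Nest the clean dishes on the vet lab bench

### The job

The washed steel dishes on the lab bench need nesting: put the small kidney dish into the large kidney dish and the small oblong tray into the large oblong tray, each turned so that its outline matches and it sits flat on the floor of the larger one. Leave both large ones standing where they are.

Things in the scene. Friction and masses are not known exactly. Their poses are not given: they have to be found in the camera images.
- small_kidney: Small deep bean-shaped steel dish, empty: 140 mm long, 50 wide all along its bend, 52 high. Grip across the 50 mm at mid-length, outside both long walls, along x, in the top 25 mm (nested, what is below 17 mm is inside the large dish). Origin: underside, mid-length, midway between convex and concave wall. z up, y lengthwise, x to the concave side; ends bend 16 mm to +x.
- large_kidney: Large shallow bean-shaped steel dish of the same bend: 168 mm long, 78 wide, 20 high, walls and floor 3 mm, 0.45 kg, loose on the bench. Origin and axes as for the small one. Nested, the small dish's origin is 3 mm above this origin, x axes pointing the same way, 11 mm gap all round; it does not go in turned end for end.
- small_oblong: Small deep oblong steel tray with rounded corners, empty: 130 mm long, 50 wide, 52 high. Grip across the 50 mm at mid-length, outside both long walls, along x, in the top 25 mm (nested, what is below 17 mm is inside the large tray). Origin: centre of the underside; z up, y lengthwise, x across; both ways round alike.
- large_oblong: Large shallow oblong steel tray with rounded corners: 158 mm long, 78 wide, 20 high, walls and floor 3 mm, 0.45 kg, loose on the bench. Origin: centre of the underside; z up, y lengthwise, x across. Nested, the small tray's origin is 3 mm above this origin, long sides parallel (either way round), 11 mm gap all round.
Things that resemble listed ones, but are neither listed nor needed, are in the scene too. Leave any orange look-alike of the small_kidney alone.

How it is judged:
By the outcome, as a careful person would: the job done as asked, in the order asked, and still so for the second after the job is handed in, with the robot touching nothing.
It also fails if it takes over 53 s, if anything falls off the work surface, if the arm or the gripper's body presses on something with over 40 N, if the wrist force passes 120 N, or if a joint passes its speed limit or range.

### The arm

A 7-joint arm with a two-finger parallel gripper is mounted at the origin on the work surface. World frame = base frame: x ahead of the robot, y to its left, z up, the work surface at z = 0. Lengths are in m, angles in rad, forces in N, time in s.
With the tool pointing down it reaches from about 0.425 to 0.925 m from the base axis. Payload 6.8 kg.
Tool frame: the origin (TCP) lies on the front face of the gripper's body, between the roots of the fingers; the fingertips stand 73 mm ahead of it and the grasp point (between the pads) lies 54 mm ahead of it; z points along the fingers, y is the line along which they close (so a half turn about z gives the same grasp; the last joint's range is limited). The gripper opens to 85 mm and grips with 20 to 120 N. Pads are 22 mm wide; open, the fingers measure 114 mm over their backs; the gripper's body (76 mm by 85 mm) begins 54 mm behind the grasp point. The pads swing forward as they close: fully open they stand 13 mm farther back than shut.
Start: joints at [1.011, 0.477, 0.022, 1.555, -0.011, 1.109, -0.083], TCP at [0.295, -0.607, 0.304] pointing down, gripper open.
Joint ranges: [-2.96, 2.96], [-0.34, 2.1], [-1.41, 1.46], [0.24, 2.44], [-1.37, 4.51], [0.17, 1.92], [-2.96, 2.96]. Speed limits (rad/s): [2.39, 2.39, 3.14, 3.14, 3.14, 3.14, 3.14].

### API

Orientations are given as a unit quaternion [w, x, y, z].
In Python, from station import bot, optics gives the robot as it stands.
- The arm moves only by the tool drive_tool, never from a script. Its argument "deltas" is a list of rows, each an object with "gripper": the closure in counts, from 0 (fully open) to 255 (shut); "offset": the shift along the tool's x, y, z in units of 1000 mm (1.0 is 1000 mm), a list of three; "angular": the turn, a rotation vector about the tool's x, y, z in units of 45 degrees (1.0 is 45 degrees), a list of three. In form: [{"gripper": gripper, "offset": [dx, dy, dz], "angular": [rx, ry, rz]}, ...]. A call has 1 to 5 rows; each row is the pose to reach, as a shift and turn from the pose commanded when the call began, along the tool's axes at that moment; what a row does not reach only later rows make up. A row lasts 1/10 s, in which the tool goes at most 50 mm and 8.59 degrees, less where a joint would pass 70% of its speed; a pose out of reach is approached as far as the arm can. A call with a number of a shift or a turn outside -1 to 1 is refused whole. A call with a gripper value outside its range is refused whole. The fingers move at their own pace and stop on an object; "grip_force" is the grip in N (left out, the last holds). Time passes only in rows, so rows that repeat a pose let the fingers close. It gives the time, the measured TCP pose, the force, the opening and the grip force at its end, in the units of the state.
- bot.get_obs(): the state, without advancing time (a new reading comes with each control period).
- optics.read_camera(name): name is "scene" or "top" or "wrist"; returns the picture (420x560x3 uint8, blue, green, red); there is no depth.
- optics.camera_model(name): a dict with "fx", "fy", "cx", "cy" (pixels), "cam_to_world" (4x4, takes a point from camera to world coordinates). Camera axes: x right, y up, looking along -z (the intrinsics and any distortion apply to the point x, -y, -z); pixel columns grow to the right and rows downward; lengths in m; the calibration is good to about 2 mm. A picture is of the moment at which its call begins: read the wrist's pose just before it. camera_model takes no time and is no camera call; for the wrist camera it gives the pose at the moment of the call.
- bot.hand_in(): hands the job in; it is judged then, once.
The state is a dict: "t": time; "q": joint angles; "joint_vel": joint speeds; "joint_torque": joint torques, N m; "eef_pos": TCP position; "tool_rot": TCP orientation; "contact_force": force on the tool from outside, world axes, zero at the start; "torque": the same for the moment, N m; "gripper_width": opening from 0.0 (shut) to 1.0 (fully open); "grasp_force": force on a finger pad.
Only numpy, scipy, OpenCV 4.12 (cv2) and the standard library are available. Lean on these libraries where they do the work, as an engineer would, in place of code of your own. Each camera call takes 0.05 s, during which the arm holds its last target. There are 200 camera calls.

## Working session

There is one attempt and no reset: what is moved stays moved. The work goes in short steps, Python scripts to look and compute and a tool call to move; the robot and the scene stay as the last step left them, time stands still between calls to the robot, and variables do not carry over. Pictures are saved under pics/ and viewed, at most 10 in all, crops included, and the job is handed in when it is done.

Besides the shell and the picture viewer there is one more tool, called after "Emit:" as a command line: name --argument value ..., lists and objects as JSON in quotes. drive_tool: Moves the arm, as the interface text tells. Its arguments: {"type":"object","properties":{"deltas":{"type":"array"},"grip_force":{"type":"number"}},"required":["deltas"]}

```bash
mkdir -p pics; ls; python3 - <<'E'
from station import bot, optics
import cv2,numpy as np
for n in("top","scene"):
    im=optics.read_camera(n); cv2.imwrite(f"pics/{n}0.png",im)
    m=optics.camera_model(n); print(n,{k:(np.round(v,4).tolist()) if not isinstance(v,str) else v for k,v in m.items()})
o=bot.get_obs(); print(o['t'],o['eef_pos'],o['tool_rot'],o['gripper_width'])
E
```

```text
pics
top {'fx': 497.4897, 'fy': 497.4897, 'cx': 276.8089, 'cy': 206.1612, 'cam_to_world': [[-0.0186, 0.9906, -0.1353, 0.4198], [-0.9997, -0.0164, 0.018, 0.013], [0.0156, 0.1356, 0.9906, 1.1285], [0.0, 0.0, 0.0, 1.0]]}
scene {'fx': 545.7486, 'fy': 545.7486, 'cx': 277.7569, 'cy': 207.1195, 'cam_to_world': [[0.8305, -0.3388, 0.4421, 0.9977], [0.5566, 0.5351, -0.6355, -0.628], [-0.0213, 0.7739, 0.633, 0.6624], [0.0, 0.0, 0.0, 1.0]]}
0.1 [ 0.29453055 -0.60690064  0.30302763] [-7.69558740e-04  9.74589428e-01  2.23997321e-01 -2.36018868e-04] 0.995857475738252
```

View pics/top0.png

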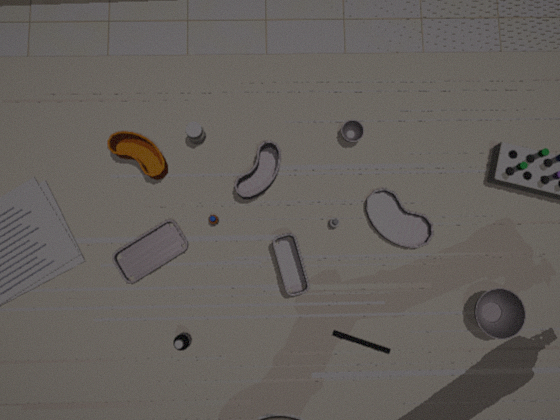

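View pics/scene0.png

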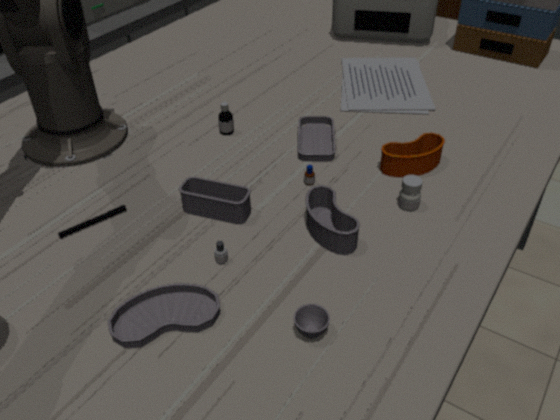

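```bash
cat > h.py <<'E'
import cv2,numpy as np
from scipy.optimize import minimize
from station import bot,optics
def arcline():
    R=(45**2+16**2)/32; a=np.arcsin(45/R); t=np.linspace(-a,a,21)
    return np.c_[R-R*np.cos(t),R*np.sin(t)]
def outline(kind,L,W):
    c=np.zeros((600,600),np.uint8); S=2.
    if kind=='k':
        for p in arcline(): cv2.circle(c,tuple(np.int32(np.round((p*S+300)*16))),int(W/2*S*16),255,-1,shift=4)
    else:
        r=15; cv2.fillConvexPoly(c,np.int32(np.round((np.array([[-1,-1],[1,-1],[1,1],[-1,1]])*[W/2-r,L/2-r]*S+300))),255)
        c=cv2.dilate(c,cv2.getStructuringElement(2,(int(2*r*S)+1,)*2))
    k=max(cv2.findContours(c,0,1)[0],key=len)[:,0]
    return (k[::3]-300.)/S/1000
OBJ=dict(small_kidney=('k',140,50,.052),large_kidney=('k',168,78,.020),small_oblong=('o',130,50,.052),large_oblong=('o',158,78,.020))
OUT={n:outline(*v[:3]) for n,v in OBJ.items()}
def proj(P,m):
    T=np.linalg.inv(m['cam_to_world']); c=P@T[:3,:3].T+T[:3,3]
    return np.c_[m['cx']+m['fx']*c[:,0]/-c[:,2], m['cy']-m['fy']*c[:,1]/-c[:,2]]
def ray(u,v,m,z):
    T=np.array(m['cam_to_world']); d=T[:3,:3]@[(u-m['cx'])/m['fx'],-(v-m['cy'])/m['fy'],-1]
    return T[:3,3]+d*(z-T[2,3])/d[2]
def polys(n,pose,m,zs,z0=0):
    x,y,a=pose; c,s=np.cos(a),np.sin(a); o=OUT[n]@np.array([[c,s],[-s,c]])+[x,y]
    return [proj(np.c_[o,np.full(len(o),z+z0)],m) for z in zs]
def score(n,pose,views,U=4,sg=1.3,z0=0):
    tot=0
    for im,m in views:
        pl=polys(n,pose,m,np.linspace(0,OBJ[n][3],8),z0); al=np.vstack(pl)
        lo=np.floor(al.min(0)-6); hi=np.ceil(al.max(0)+6); w,h=((hi-lo)*U).astype(int)
        M=np.zeros((h,w),np.uint8)
        for p in pl: cv2.fillPoly(M,[np.int32(np.round((p-lo)*U*16))],255,shift=4)
        d=(cv2.distanceTransform(255-M,2,5)-cv2.distanceTransform(M,2,5))/U
        X,Y=np.meshgrid(np.arange(w)/U+lo[0],np.arange(h)/U+lo[1])
        I=cv2.remap(im.astype(np.float32),X.astype(np.float32),Y.astype(np.float32),1)
        k=d*np.exp(-d*d/2/sg**2); tot+=(k*I).sum()/np.abs(k).sum()
    return tot/len(views)
def fit(n,p0,views,z0=0,sgs=(3,1.3)):
    best=np.array(p0,float)
    for sg in sgs:
        r=minimize(lambda p:-score(n,p,views,sg=sg,z0=z0),best,method='Nelder-Mead',options=dict(initial_simplex=best+np.vstack([np.zeros(3),np.diag([.006,.006,.12])])*(sg/2),xatol=2e-4,fatol=1e-3,maxfev=120)); best=r.x
    return best,-r.fun
E
cat > fit0.py <<'E'
from h import *
V=[(cv2.cvtColor(cv2.imread(f"pics/{n}0.png"),6),optics.camera_model(n)) for n in("top","scene")]
init=dict(small_kidney=[(258,172,.03),[(.5,),(-2.6,),(.9,),(-.5,)]],large_kidney=[(393,222,.01),[(-.8,),(2.3,)]],small_oblong=[(290,265,.03),[(.2,)]],large_oblong=[(151,251,.01),[(-1.0,),(1.0,)]])
big=np.hstack([cv2.resize(cv2.imread("pics/top0.png")[110:310,90:450],None,fx=2.2,fy=2.2,interpolation=2)])
big=np.clip(big.astype(float)*1.3,0,255).astype(np.uint8)
for n,((u,v,z),ys) in init.items():
    p=ray(u,v,V[0][1],z); res=[]
    for (a,) in ys: res.append(fit(n,[p[0],p[1],a],V))
    for b,s in res: print(n,b.round(4),round(s,2),fit(n,b,V[:1],sgs=(1.3,))[0].round(4),fit(n,b,V[1:],sgs=(1.3,))[0].round(4))
    b=max(res,key=lambda r:r[1])[0]
    for q,c in zip(polys(n,b,V[0][1],[0,OBJ[n][3]]),[(0,255,0),(0,0,255)]): cv2.polylines(big,[np.int32((q-[90,110])*2.2+1)],True,c,1)
cv2.imwrite("pics/ov0.png",big)
E
time python3 fit0.py
```

```text
small_kidney [0.6427 0.0208 1.0055] 21.34 [0.6378 0.024  0.955 ] [0.6439 0.021  0.9965]
small_kidney [ 0.6078  0.0596 -2.1526] 11.29 [ 0.6066  0.0601 -2.1839] [ 0.6135  0.0572 -2.1911]
small_kidney [0.6426 0.0211 1.0013] 21.34 [0.6378 0.024  0.9616] [0.6436 0.0213 0.9877]
small_kidney [0.6427 0.0214 1.0064] 21.31 [0.6384 0.023  0.9611] [0.6438 0.0209 0.9932]
large_kidney [ 0.5277 -0.2699 -0.6772] 17.91 [ 0.5269 -0.2688 -0.6876] [ 0.5302 -0.2723 -0.6712]
large_kidney [ 0.5476 -0.2575  2.014 ] 8.62 [ 0.5484 -0.2547  1.9843] [ 0.5495 -0.2602  2.0908]
small_oblong [0.4401 0.0068 0.3505] 7.86 [0.4428 0.0097 0.2324] [0.44   0.006  0.3559]
large_oblong [ 0.4492  0.3034 -1.0224] 8.66 [ 0.4496  0.304  -1.0245] [ 0.4505  0.3016 -1.0229]
large_oblong [0.4757 0.2743 0.5512] 19.89 [0.4756 0.2736 0.5497] [0.4765 0.2757 0.5429]
real	0m9.386s
user	0m10.084s
sys	0m0.505s
```

View pics/ov0.png

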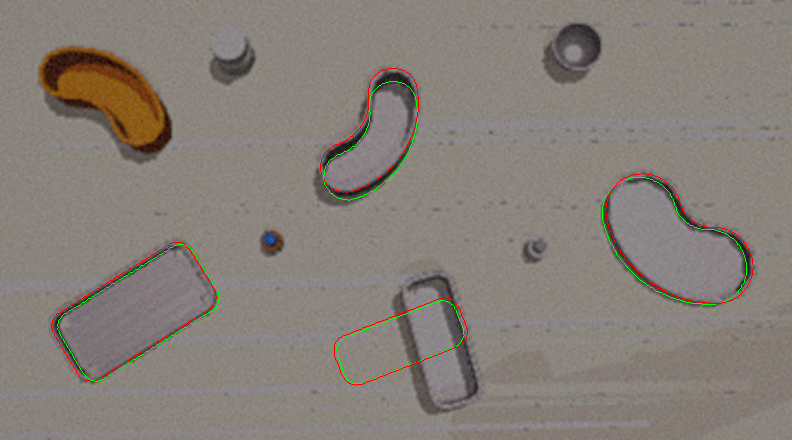

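The overlay shows three good fits: the small kidney near (368,135), the large kidney near (678,240) and the large oblong near (135,312). The small oblong near (440,342) started from the wrong yaw and needs refitting.

```bash
cat >> h.py <<'E'
from scipy.spatial.transform import Rotation as R_
def go(x,y,z,a,frm=None):
    """delta (offset, angular units) to TCP (x,y,z), tool down, tool y at world angle a"""
    if frm is None:
        o=bot.get_obs(); w,i,j,k=o['tool_rot']; P,Q=np.array(o['eef_pos']),R_.from_quat([i,j,k,w])
    else: P,Q=frm
    yh=np.array([np.cos(a),np.sin(a),0]); zh=np.array([0,0,-1.]); G=R_.from_matrix(np.c_[np.cross(yh,zh),yh,zh])
    return (Q.inv().apply(np.array([x,y,z])-P)).round(4), ((Q.inv()*G).as_rotvec()/(np.pi/4)).round(4)
def down(x,y,z,a):
    yh=np.array([np.cos(a),np.sin(a),0]); zh=np.array([0,0,-1.]); return np.array([x,y,z]),R_.from_matrix(np.c_[np.cross(yh,zh),yh,zh])
E
python3 - <<'E'
from h import *
V=[(cv2.cvtColor(cv2.imread(f"pics/{n}0.png"),6),optics.camera_model(n)) for n in("top","scene")]
p=ray(290,265,V[0][1],.03)
b,s=fit('small_oblong',[p[0],p[1],-1.33],V);print(b.round(4),s,[fit('small_oblong',b,[v],sgs=(1.3,))[0].round(4) for v in V])
print(go(.642,.0215,.2,1.0)); print(bot.get_obs()['q'].round(2))
E
```

```text
[ 0.44   -0.0314 -1.3151] 17.10554313659668 [array([ 0.4377, -0.0304, -1.325 ]), array([ 0.4425, -0.0348, -1.3103])]
(array([ 0.587 , -0.4135,  0.1036]), array([-1.400e-03, -2.100e-03, -2.698e+00]))
[ 1.01  0.48  0.02  1.56 -0.01  1.11 -0.08]
```

```bash
cat >> h.py <<'E'
def chain(tgt,n,frm=None):
    """n equal straight waypoints to tgt=(x,y,z,a); prints each call's delta in the frame at its start"""
    if frm is None:
        o=bot.get_obs(); w,i,j,k=o['tool_rot']; Rm=R_.from_quat([i,j,k,w]); yv=Rm.as_matrix()[:,1]
        s=np.r_[o['eef_pos'],np.arctan2(yv[1],yv[0])]; cur=(np.array(o['eef_pos']),Rm)
    else: s=np.array(frm); cur=down(*frm)
    for i in range(1,n+1):
        wp=s+(np.array(tgt)-s)*i/n; d=go(*wp,frm=cur); print('off',d[0].tolist(),'ang',d[1].tolist(),'|d|',np.linalg.norm(d[0]).round(3)); cur=down(*wp)
E
python3 - <<'E'
from h import *
chain((.642,.0215,.24,1.0),3)
E
```

```text
off [0.1957, -0.1378, 0.0212] ang [-0.002, -0.0006, -0.8993] |d| 0.24
off [0.2383, 0.0221, 0.021] ang [0.0, 0.0, -0.8993] |d| 0.24
off [0.167, 0.1715, 0.021] ang [0.0, 0.0, -0.8993] |d| 0.24
```

Emit:
drive_tool --deltas '[{"gripper":0,"offset":[0.04,-0.028,0.004],"angular":[0,0,-0.18]},{"gripper":0,"offset":[0.08,-0.055,0.008],"angular":[0,0,-0.36]},{"gripper":0,"offset":[0.12,-0.083,0.013],"angular":[0,0,-0.54]},{"gripper":0,"offset":[0.157,-0.11,0.017],"angular":[0,0,-0.72]},{"gripper":0,"offset":[0.196,-0.138,0.021],"angular":[0,0,-0.9]}]'

```text
t: 0.6
eef_pos: [0.4111, -0.3958, 0.2825]
tool_rot: [-0.0, 0.835, 0.55, -0.0]
contact_force: [0.6, -0.7, -0.8]
gripper_width: 1.005
grasp_force: 0.0
```

Emit:
drive_tool --deltas '[{"gripper":0,"offset":[0.048,0.004,0.004],"angular":[0,0,-0.18]},{"gripper":0,"offset":[0.095,0.009,0.008],"angular":[0,0,-0.36]},{"gripper":0,"offset":[0.143,0.013,0.013],"angular":[0,0,-0.54]},{"gripper":0,"offset":[0.191,0.018,0.017],"angular":[0,0,-0.72]},{"gripper":0,"offset":[0.238,0.022,0.021],"angular":[0,0,-0.9]}]'

```text
t: 1.1
eef_pos: [0.5268, -0.1865, 0.2616]
tool_rot: [-0.0, 0.593, 0.805, -0.0]
contact_force: [1.0, 0.1, 0.1]
gripper_width: 1.0
grasp_force: 0.0
```

Emit:
drive_tool --deltas '[{"gripper":0,"offset":[0.033,0.034,0.004],"angular":[0,0,-0.18]},{"gripper":0,"offset":[0.067,0.069,0.008],"angular":[0,0,-0.36]},{"gripper":0,"offset":[0.1,0.103,0.013],"angular":[0,0,-0.54]},{"gripper":0,"offset":[0.134,0.137,0.017],"angular":[0,0,-0.72]},{"gripper":0,"offset":[0.167,0.172,0.021],"angular":[0,0,-0.9]}]'

```text
t: 1.6
eef_pos: [0.6428, 0.023, 0.2403]
tool_rot: [-0.0, 0.278, 0.961, -0.0]
contact_force: [0.8, -0.2, -0.3]
gripper_width: 0.998
grasp_force: 0.0
```

Now I'll check with the wrist camera while hovering.

```bash
python3 - <<'E'
from h import *
m=optics.camera_model('wrist'); im=optics.read_camera('wrist'); g=cv2.cvtColor(im,6)
b=[.643,.021,1.0]
f,s=fit('small_kidney',b,[(g,m)],sgs=(4,2)); print(f.round(4),s, score('small_kidney',b,[(g,m)],sg=2))
for n,p,c in(('i',b,(255,0,0)),('f',f,(0,0,255))):
    for q in polys('small_kidney',p,m,[0,.052]): cv2.polylines(im,[np.int32(q)],True,c,1)
cv2.imwrite('pics/w1.png',im)
chain((f[0],f[1],.094,f[2]),1)
E
```

```text
[0.6421 0.0243 1.0322] 19.833740234375 17.522572
off [-0.0024, -0.0098, 0.1462] ang [0.0094, -0.0027, -0.0117] |d| 0.147
```

View pics/w1.png

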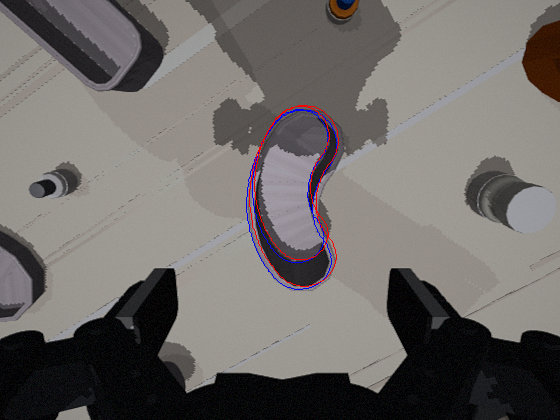

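```bash
python3 - <<'E'
from h import *
for i in range(3):
    m=optics.camera_model('wrist'); o=bot.get_obs(); g=cv2.cvtColor(optics.read_camera('wrist'),6)
    if i!=1: print(o['eef_pos'].round(4),o['joint_vel'].round(3).max())
V=[(cv2.cvtColor(cv2.imread(f"pics/{n}0.png"),6),optics.camera_model(n)) for n in("scene",)]
for sg in((2,),(1.3,),(3,)): print(fit('small_kidney',[.643,.022,1.01],[(g,m)],sgs=sg)[0].round(4),fit('small_kidney',[.643,.022,1.01],[(g,m)]+V,sgs=sg)[0].round(4))
chain((.6425,.0225,.094,1.015),1)
E
```

```text
[0.6449 0.0328 0.2403] 0.083
[0.6426 0.026  0.2401] 0.067
[0.6439 0.0265 0.9826] [0.6425 0.0208 0.9653]
[0.642  0.0283 0.9209] [0.6435 0.0201 0.9787]
[0.6428 0.025  1.0213] [0.6422 0.0242 1.0156]
off [-0.0007, -0.0001, 0.1461] ang [-0.0003, -0.002, -0.0148] |d| 0.146
```

Emit:
drive_tool --deltas '[{"gripper":0,"offset":[0,0,0.035],"angular":[0,0,0]},{"gripper":0,"offset":[0,0,0.075],"angular":[0,0,0]},{"gripper":0,"offset":[0,0,0.11],"angular":[0,0,0]},{"gripper":0,"offset":[0,0,0.135],"angular":[0,0,0]},{"gripper":0,"offset":[0,0,0.146],"angular":[0,0,0]}]'

```text
t: 2.3
eef_pos: [0.6404, 0.0187, 0.0921]
tool_rot: [-0.002, 0.282, 0.959, -0.002]
contact_force: [-0.1, -0.2, -0.1]
gripper_width: 0.997
grasp_force: 0.0
```

Emit:
drive_tool --deltas '[{"gripper":0,"offset":[0,0,0],"angular":[0,0,0]},{"gripper":40,"offset":[0,0,0],"angular":[0,0,0]},{"gripper":70,"offset":[0,0,0],"angular":[0,0,0]},{"gripper":90,"offset":[0,0,0],"angular":[0,0,0]},{"gripper":110,"offset":[0,0,0],"angular":[0,0,0]}]' --grip_force 40

```text
t: 2.8
eef_pos: [0.6434, 0.0217, 0.0968]
tool_rot: [0.001, 0.281, 0.96, 0.0]
contact_force: [-0.8, -0.4, 7.5]
gripper_width: 0.588
grasp_force: 40.0
```

Emit:
drive_tool --deltas '[{"gripper":160,"offset":[0,0,0],"angular":[0,0,0]},{"gripper":200,"offset":[0,0,0],"angular":[0,0,0]},{"gripper":255,"offset":[0,0,0],"angular":[0,0,0]},{"gripper":255,"offset":[0,0,0],"angular":[0,0,0]},{"gripper":255,"offset":[0,0,0],"angular":[0,0,0]}]' --grip_force 40

```text
t: 3.3
eef_pos: [0.6434, 0.0218, 0.0968]
tool_rot: [0.001, 0.281, 0.96, 0.0]
contact_force: [-1.0, -0.0, 7.0]
gripper_width: 0.589
grasp_force: 40.0
```

Emit:
drive_tool --deltas '[{"gripper":255,"offset":[0,0,-0.02],"angular":[0,0,0]},{"gripper":255,"offset":[0,0,-0.045],"angular":[0,0,0]},{"gripper":255,"offset":[0,0,-0.07],"angular":[0,0,0]},{"gripper":255,"offset":[0,0,-0.09],"angular":[0,0,0]},{"gripper":255,"offset":[0,0,-0.1],"angular":[0,0,0]}]' --grip_force 50

```text
t: 3.8
eef_pos: [0.643, 0.0216, 0.1972]
tool_rot: [0.001, 0.281, 0.96, 0.0]
contact_force: [1.0, -0.1, -2.5]
gripper_width: 0.585
grasp_force: 50.8
```

Emit:
drive_tool --deltas '[{"gripper":255,"offset":[0,0,0],"angular":[0,0,0]},{"gripper":255,"offset":[0,0,0],"angular":[0,0,0]},{"gripper":255,"offset":[0,0,0],"angular":[0,0,0]}]'

```text
t: 4.1
eef_pos: [0.6416, 0.0212, 0.1935]
tool_rot: [-0.001, 0.281, 0.96, -0.0]
contact_force: [-0.3, 0.4, -1.4]
gripper_width: 0.585
grasp_force: 50.8
```

```bash
python3 - <<'E'
from h import *
o=bot.get_obs(); y=R_.from_quat(np.roll(o['tool_rot'],-1)).as_matrix()[:,1]; P=o['eef_pos']; a=np.arctan2(y[1],y[0]); print(P.round(4),a, o['gripper_width'],o['grasp_force'],o['contact_force'])
m=optics.camera_model('wrist'); im=optics.read_camera('wrist'); s=optics.read_camera('scene'); ms=optics.camera_model('scene')
z0=P[2]-.0945
f,sc=fit('small_kidney',[P[0],P[1],a],[(cv2.cvtColor(s,6),ms)],z0=z0,sgs=(2,1.3)); print(f.round(4),sc)
for q in polys('small_kidney',[P[0],P[1],a],m,[0,.052],z0): cv2.polylines(im,[np.int32(q)],True,(0,0,255),1)
for q in polys('small_kidney',[P[0],P[1],a],ms,[0,.052],z0): cv2.polylines(s,[np.int32(q)],True,(0,0,255),1)
u=s[100:300,200:480]; cv2.imwrite('pics/w2.png',np.hstack([im[:,60:460],cv2.resize(u,(400,286)) if 0 else cv2.resize(s[60:340,200:460],(390,420))]))
chain((.5277,-.2695,P[2],-.677),3)
chain((.5277,-.2695,P[2],-.677),4)
E
```

```text
[0.6416 0.0212 0.1935] 1.0015965207614885 0.5851566420779375 50.81520243184059 [-0.31766554  0.37563911 -1.430931  ]
[0.6414 0.0146 1.0319] 16.154212951660156
off [-0.0202, -0.1022, 0.0001] ang [-0.0021, -0.0016, 0.7124] |d| 0.104
off [-0.0714, -0.0759, 0.0001] ang [0.0, 0.0, 0.7124] |d| 0.104
off [-0.1007, -0.0264, 0.0001] ang [0.0, 0.0, 0.7124] |d| 0.104
off [-0.0152, -0.0766, 0.0001] ang [-0.0019, -0.0017, 0.5343] |d| 0.078
off [-0.0451, -0.0638, 0.0] ang [0.0, 0.0, 0.5343] |d| 0.078
off [-0.0671, -0.0399, 0.0] ang [0.0, 0.0, 0.5343] |d| 0.078
off [-0.0776, -0.0091, 0.0] ang [0.0, 0.0, 0.5343] |d| 0.078
```

View pics/w2.png

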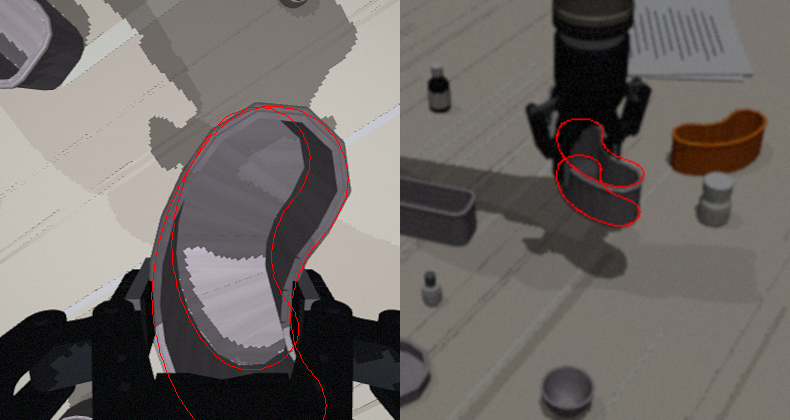

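The grasp looks centred: the wrist overlay follows the rim within a few mm. Next I carry it to the large kidney.

Emit:
drive_tool --deltas '[{"gripper":255,"offset":[-0.003,-0.015,0],"angular":[0,0,0.1]},{"gripper":255,"offset":[-0.008,-0.04,0],"angular":[0,0,0.25]},{"gripper":255,"offset":[-0.012,-0.062,0],"angular":[0,0,0.41]},{"gripper":255,"offset":[-0.016,-0.083,0],"angular":[0,0,0.56]},{"gripper":255,"offset":[-0.02,-0.102,0],"angular":[0,0,0.71]}]'

```text
t: 4.7
eef_pos: [0.6035, -0.0763, 0.1942]
tool_rot: [-0.0, 0.536, 0.844, -0.0]
contact_force: [0.6, -0.1, -2.1]
gripper_width: 0.588
grasp_force: 50.9
```

Emit:
drive_tool --deltas '[{"gripper":255,"offset":[-0.014,-0.015,0],"angular":[0,0,0.14]},{"gripper":255,"offset":[-0.029,-0.03,0],"angular":[0,0,0.28]},{"gripper":255,"offset":[-0.043,-0.046,0],"angular":[0,0,0.43]},{"gripper":255,"offset":[-0.057,-0.061,0],"angular":[0,0,0.57]},{"gripper":255,"offset":[-0.071,-0.076,0],"angular":[0,0,0.71]}]'

```text
t: 5.2
eef_pos: [0.5655, -0.1726, 0.1943]
tool_rot: [-0.0, 0.748, 0.664, -0.0]
contact_force: [0.2, -0.3, -2.5]
gripper_width: 0.588
grasp_force: 50.9
```

Emit:
drive_tool --deltas '[{"gripper":255,"offset":[-0.023,-0.006,0],"angular":[0,0,0.16]},{"gripper":255,"offset":[-0.045,-0.012,0],"angular":[0,0,0.32]},{"gripper":255,"offset":[-0.068,-0.018,0],"angular":[0,0,0.48]},{"gripper":255,"offset":[-0.087,-0.023,0],"angular":[0,0,0.62]},{"gripper":255,"offset":[-0.101,-0.026,0],"angular":[0,0,0.71]}]'

```text
t: 5.7
eef_pos: [0.5278, -0.2708, 0.1942]
tool_rot: [-0.0, 0.902, 0.432, -0.001]
contact_force: [0.6, 0.5, -1.7]
gripper_width: 0.59
grasp_force: 50.9
```

Emit:
drive_tool --deltas '[{"gripper":255,"offset":[0,0,0],"angular":[0,0,0]},{"gripper":255,"offset":[0,0,0],"angular":[0,0,0]},{"gripper":255,"offset":[0,0,0],"angular":[0,0,0]},{"gripper":255,"offset":[0,0,0],"angular":[0,0,0]}]'

```text
t: 6.1
eef_pos: [0.5293, -0.2681, 0.1948]
tool_rot: [-0.0, 0.9, 0.436, 0.0]
contact_force: [0.2, 0.7, -2.3]
gripper_width: 0.589
grasp_force: 50.9
```

```bash
python3 - <<'E'
from h import *
for n in 'ab': optics.read_camera('top')
o=bot.get_obs(); y=R_.from_quat(np.roll(o['tool_rot'],-1)).as_matrix()[:,1]; P=o['eef_pos']; a=np.arctan2(y[1],y[0]); print(o['t'],P.round(4),a, o['gripper_width'],o['contact_force'])
m=optics.camera_model('wrist'); im=optics.read_camera('wrist')
z0=P[2]-.0965
for q in polys('small_kidney',[P[0],P[1],a],m,[0,.052],z0): cv2.polylines(im,[np.int32(q)],True,(0,0,255),1)
for q in polys('large_kidney',[.5277,-.2695,-.677],m,[0,.02]): cv2.polylines(im,[np.int32(q)],True,(0,255,0),1)
cv2.imwrite('pics/w3.png',im)
chain((.5277,-.2695,.1,-.677),1)
E
```

```text
6.2 [ 0.5291 -0.2686  0.1949] -0.66963416079564 0.5831866844088816 [-0.38615126 -1.01283135 -1.98971324]
off [-0.0014, -0.0006, 0.0949] ang [-0.0001, -0.0003, 0.009] |d| 0.095
```

View pics/w3.png

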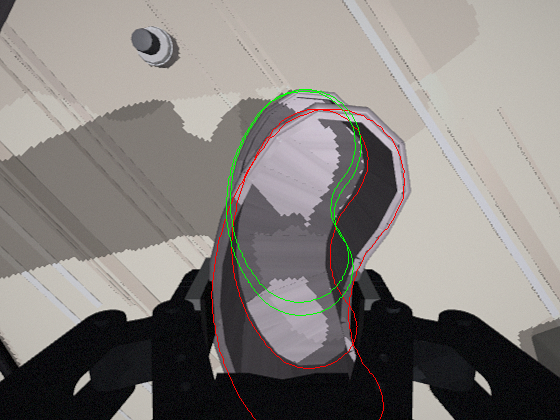

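The large dish's visible rim matches the green fit at about (300,92), and the held dish matches red within about 2 mm, so I descend.

Emit:
drive_tool --deltas '[{"gripper":255,"offset":[-0.001,-0.001,0.02],"angular":[0,0,0.01]},{"gripper":255,"offset":[-0.001,-0.001,0.04],"angular":[0,0,0.01]},{"gripper":255,"offset":[-0.001,-0.001,0.06],"angular":[0,0,0.01]},{"gripper":255,"offset":[-0.001,-0.001,0.075],"angular":[0,0,0.01]},{"gripper":255,"offset":[-0.001,-0.001,0.085],"angular":[0,0,0.01]}]'

```text
t: 6.75
eef_pos: [0.5272, -0.2693, 0.1087]
tool_rot: [-0.0, 0.902, 0.431, -0.0]
contact_force: [-0.1, 0.5, -1.7]
gripper_width: 0.579
grasp_force: 50.8
```

Emit:
drive_tool --deltas '[{"gripper":255,"offset":[0,0,0.002],"angular":[0,0,0]},{"gripper":255,"offset":[0,0,0.004],"angular":[0,0,0]},{"gripper":255,"offset":[0,0,0.006],"angular":[0,0,0]},{"gripper":255,"offset":[0,0,0.008],"angular":[0,0,0]},{"gripper":255,"offset":[0,0,0.008],"angular":[0,0,0]}]'

```text
t: 7.25
eef_pos: [0.5275, -0.2696, 0.1021]
tool_rot: [0.0, 0.902, 0.431, 0.0]
contact_force: [-0.3, -0.0, -2.0]
gripper_width: 0.589
grasp_force: 50.8
```

Emit:
drive_tool --deltas '[{"gripper":255,"offset":[0,0,0.001],"angular":[0,0,0]},{"gripper":255,"offset":[0,0,0.002],"angular":[0,0,0]},{"gripper":255,"offset":[0,0,0.003],"angular":[0,0,0]},{"gripper":255,"offset":[0,0,0.003],"angular":[0,0,0]},{"gripper":255,"offset":[0,0,0.003],"angular":[0,0,0]}]'

```text
t: 7.75
eef_pos: [0.5275, -0.2696, 0.0999]
tool_rot: [0.0, 0.902, 0.431, 0.0]
contact_force: [-2.9, 1.3, 7.3]
gripper_width: 0.585
grasp_force: 52.0
```

Emit:
drive_tool --deltas '[{"gripper":80,"offset":[0,0,0],"angular":[0,0,0]},{"gripper":60,"offset":[0,0,0],"angular":[0,0,0]},{"gripper":30,"offset":[0,0,0],"angular":[0,0,0]},{"gripper":0,"offset":[0,0,0],"angular":[0,0,0]},{"gripper":0,"offset":[0,0,0],"angular":[0,0,0]}]'

```text
t: 8.25
eef_pos: [0.5274, -0.2696, 0.0988]
tool_rot: [0.0, 0.902, 0.431, 0.0]
contact_force: [0.3, 0.7, 0.3]
gripper_width: 1.006
grasp_force: 0.0
```

Emit:
drive_tool --deltas '[{"gripper":0,"offset":[0,0,0],"angular":[0,0,0]},{"gripper":0,"offset":[0,0,-0.01],"angular":[0,0,0]},{"gripper":0,"offset":[0,0,-0.03],"angular":[0,0,0]},{"gripper":0,"offset":[0,0,-0.065],"angular":[0,0,0]},{"gripper":0,"offset":[0,0,-0.1],"angular":[0,0,0]}]'

```text
t: 8.75
eef_pos: [0.5271, -0.2694, 0.2003]
tool_rot: [-0.0, 0.902, 0.431, -0.0]
contact_force: [0.4, 0.2, 0.4]
gripper_width: 1.0
grasp_force: 0.0
```

```bash
python3 - <<'E'
from h import *
chain((.440,-.0325,.2,-1.318),2)
E
```

```text
off [0.0648, -0.1083, 0.0002] ang [-0.0009, 0.0003, 0.4067] |d| 0.126
off [0.0275, -0.1232, 0.0002] ang [0.0, 0.0, 0.4067] |d| 0.126
```

Emit:
drive_tool --deltas '[{"gripper":0,"offset":[0.013,-0.022,0],"angular":[0,0,0.08]},{"gripper":0,"offset":[0.026,-0.043,0],"angular":[0,0,0.16]},{"gripper":0,"offset":[0.039,-0.065,0],"angular":[0,0,0.24]},{"gripper":0,"offset":[0.052,-0.087,0],"angular":[0,0,0.33]},{"gripper":0,"offset":[0.065,-0.108,0],"angular":[0,0,0.41]}]'

```text
t: 9.25
eef_pos: [0.4838, -0.1502, 0.1997]
tool_rot: [0.0, 0.96, 0.28, 0.0]
contact_force: [0.1, 1.4, 0.6]
gripper_width: 0.998
grasp_force: 0.0
```

Emit:
drive_tool --deltas '[{"gripper":0,"offset":[0.007,-0.03,0],"angular":[0,0,0.1]},{"gripper":0,"offset":[0.014,-0.06,0],"angular":[0,0,0.2]},{"gripper":0,"offset":[0.02,-0.09,0],"angular":[0,0,0.3]},{"gripper":0,"offset":[0.024,-0.11,0],"angular":[0,0,0.36]},{"gripper":0,"offset":[0.027,-0.123,0],"angular":[0,0,0.4]}]'

```text
t: 9.75
eef_pos: [0.44, -0.0313, 0.1996]
tool_rot: [-0.0, 0.992, 0.127, 0.0]
contact_force: [1.0, 0.1, -0.3]
gripper_width: 0.998
grasp_force: 0.0
```

Emit:
drive_tool --deltas '[{"gripper":0,"offset":[0,0,0],"angular":[0,0,0]},{"gripper":0,"offset":[0,0,0],"angular":[0,0,0]},{"gripper":0,"offset":[0,0,0],"angular":[0,0,0]},{"gripper":0,"offset":[0,0,0],"angular":[0,0,0]}]'

```text
t: 10.15
eef_pos: [0.4409, -0.0339, 0.199]
tool_rot: [0.0, 0.992, 0.127, 0.0]
contact_force: [0.2, 0.3, -1.0]
gripper_width: 0.999
grasp_force: 0.0
```

```bash
python3 - <<'E'
from h import *
m=optics.camera_model('wrist'); im=optics.read_camera('wrist'); g=cv2.cvtColor(im,6); s=optics.read_camera('scene'); ms=optics.camera_model('scene')
b=[.440,-.032,-1.315]
for sg in((2,),(1.3,),(3,)): print(fit('small_oblong',b,[(g,m)],sgs=sg)[0].round(4))
for q in polys('small_oblong',b,m,[0,.052]): cv2.polylines(im,[np.int32(q)],True,(0,0,255),1)
for q in polys('small_kidney',[.5275,-.2695,-.675],ms,[0,.052],.003): cv2.polylines(s,[np.int32(q)],True,(0,0,255),1)
cv2.imwrite('pics/w4.png',np.hstack([im[:,60:460],cv2.resize(s[180:400,60:270],(400,420),interpolation=2)]))
chain((*b[:2],.094,b[2]),1); print(bot.get_obs()['q'].round(2))
E
```

```text
[ 0.4438 -0.031  -1.2422]
[ 0.4433 -0.0292 -1.3095]
[ 0.443  -0.0295 -1.2904]
off [-0.0003, -0.0018, 0.1049] ang [0.0001, -0.0, -0.0018] |d| 0.105
[ 0.04  0.25 -0.12  2.18  0.05  0.71 -1.43]
```

View pics/w4.png

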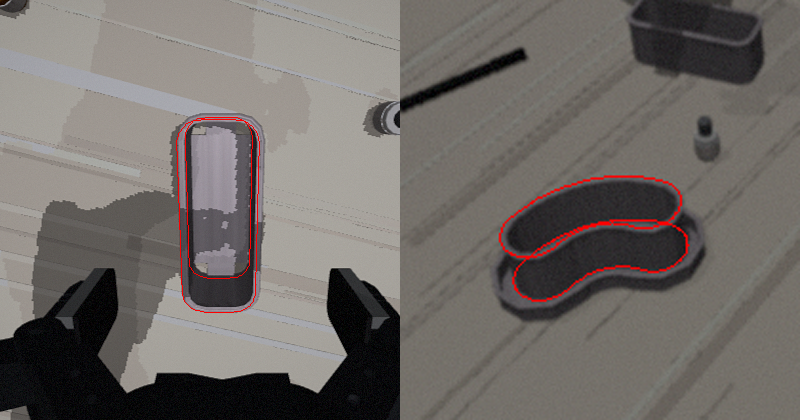

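The kidney is nested: the red overlay matches the dish standing inside the large one at about (595,240). The oblong's rim is about 2 mm further along its length than my estimate, so I correct for that and descend.

Emit:
drive_tool --deltas '[{"gripper":0,"offset":[0.002,-0.002,0.03],"angular":[0,0,0]},{"gripper":0,"offset":[0.002,-0.002,0.06],"angular":[0,0,0]},{"gripper":0,"offset":[0.002,-0.002,0.085],"angular":[0,0,0]},{"gripper":0,"offset":[0.002,-0.002,0.1],"angular":[0,0,0]},{"gripper":0,"offset":[0.002,-0.002,0.105],"angular":[0,0,0]}]'

```text
t: 10.75
eef_pos: [0.4413, -0.0309, 0.0924]
tool_rot: [-0.0, 0.992, 0.127, -0.001]
contact_force: [0.1, -0.2, -0.1]
gripper_width: 0.997
grasp_force: 0.0
```

Emit:
drive_tool --deltas '[{"gripper":0,"offset":[0,0,0],"angular":[0,0,0]},{"gripper":40,"offset":[0,0,0],"angular":[0,0,0]},{"gripper":70,"offset":[0,0,0],"angular":[0,0,0]},{"gripper":90,"offset":[0,0,0],"angular":[0,0,0]},{"gripper":110,"offset":[0,0,0],"angular":[0,0,0]}]' --grip_force 40

```text
t: 11.25
eef_pos: [0.4425, -0.0306, 0.0947]
tool_rot: [0.0, 0.992, 0.127, 0.001]
contact_force: [-1.4, -0.6, 4.3]
gripper_width: 0.576
grasp_force: 40.7
```

Emit:
drive_tool --deltas '[{"gripper":160,"offset":[0,0,0],"angular":[0,0,0]},{"gripper":255,"offset":[0,0,0],"angular":[0,0,0]},{"gripper":255,"offset":[0,0,0],"angular":[0,0,0]},{"gripper":255,"offset":[0,0,0],"angular":[0,0,0]}]' --grip_force 50

```text
t: 11.65
eef_pos: [0.4425, -0.0306, 0.0948]
tool_rot: [0.0, 0.992, 0.127, 0.001]
contact_force: [-1.5, 0.3, 7.9]
gripper_width: 0.575
grasp_force: 50.4
```

Emit:
drive_tool --deltas '[{"gripper":255,"offset":[0,0,-0.02],"angular":[0,0,0]},{"gripper":255,"offset":[0,0,-0.05],"angular":[0,0,0]},{"gripper":255,"offset":[0,0,-0.08],"angular":[0,0,0]},{"gripper":255,"offset":[0,0,-0.1],"angular":[0,0,0]},{"gripper":255,"offset":[0,0,-0.11],"angular":[0,0,0]}]'

```text
t: 12.15
eef_pos: [0.4426, -0.0306, 0.2058]
tool_rot: [0.0, 0.992, 0.127, 0.002]
contact_force: [0.6, 0.1, -3.1]
gripper_width: 0.577
grasp_force: 53.0
```

Emit:
drive_tool --deltas '[{"gripper":255,"offset":[0,0,0],"angular":[0,0,0]},{"gripper":255,"offset":[0,0,0],"angular":[0,0,0]}]'

```text
t: 12.35
eef_pos: [0.4415, -0.0306, 0.2032]
tool_rot: [-0.0, 0.992, 0.127, -0.0]
contact_force: [-0.2, -0.0, -2.4]
gripper_width: 0.576
grasp_force: 53.0
```

```bash
python3 - <<'E'
from h import *
chain((.4757,.2742,.205,.549),4)
E
```

```text
off [0.0275, -0.0716, -0.0005] ang [-0.0005, 0.0011, -0.5934] |d| 0.077
off [0.0567, -0.0516, -0.0004] ang [0.0, 0.0, -0.5934] |d| 0.077
off [0.0739, -0.0206, -0.0004] ang [0.0, 0.0, -0.5934] |d| 0.077
off [0.0752, 0.0148, -0.0004] ang [0.0, 0.0, -0.5934] |d| 0.077
```

Emit:
drive_tool --deltas '[{"gripper":255,"offset":[0.004,-0.01,0],"angular":[0,0,-0.08]},{"gripper":255,"offset":[0.009,-0.024,0],"angular":[0,0,-0.2]},{"gripper":255,"offset":[0.015,-0.04,0],"angular":[0,0,-0.33]},{"gripper":255,"offset":[0.021,-0.056,0],"angular":[0,0,-0.46]},{"gripper":255,"offset":[0.0275,-0.0715,0],"angular":[0,0,-0.59]}]'

```text
t: 12.85
eef_pos: [0.4497, 0.0461, 0.2024]
tool_rot: [-0.0, 0.935, 0.354, -0.001]
contact_force: [0.3, -0.2, -1.1]
gripper_width: 0.578
grasp_force: 53.0
```

Emit:
drive_tool --deltas '[{"gripper":255,"offset":[0.011,-0.01,0],"angular":[0,0,-0.12]},{"gripper":255,"offset":[0.023,-0.021,0],"angular":[0,0,-0.24]},{"gripper":255,"offset":[0.034,-0.031,0],"angular":[0,0,-0.36]},{"gripper":255,"offset":[0.045,-0.041,0],"angular":[0,0,-0.48]},{"gripper":255,"offset":[0.0565,-0.0515,0],"angular":[0,0,-0.595]}]'

```text
t: 13.35
eef_pos: [0.4584, 0.1218, 0.2022]
tool_rot: [-0.001, 0.828, 0.561, -0.001]
contact_force: [-0.3, -0.5, -2.0]
gripper_width: 0.576
grasp_force: 53.0
```

Emit:
drive_tool --deltas '[{"gripper":255,"offset":[0.015,-0.004,0],"angular":[0,0,-0.12]},{"gripper":255,"offset":[0.03,-0.008,0],"angular":[0,0,-0.24]},{"gripper":255,"offset":[0.044,-0.012,0],"angular":[0,0,-0.36]},{"gripper":255,"offset":[0.059,-0.016,0],"angular":[0,0,-0.48]},{"gripper":255,"offset":[0.074,-0.0205,0],"angular":[0,0,-0.595]}]'

```text
t: 13.85
eef_pos: [0.4673, 0.198, 0.2021]
tool_rot: [-0.001, 0.676, 0.737, -0.001]
contact_force: [0.8, 0.4, -1.8]
gripper_width: 0.574
grasp_force: 53.1
```

Emit:
drive_tool --deltas '[{"gripper":255,"offset":[0.017,0.003,0],"angular":[0,0,-0.14]},{"gripper":255,"offset":[0.035,0.007,0],"angular":[0,0,-0.28]},{"gripper":255,"offset":[0.053,0.01,0],"angular":[0,0,-0.42]},{"gripper":255,"offset":[0.067,0.013,0],"angular":[0,0,-0.53]},{"gripper":255,"offset":[0.075,0.015,0],"angular":[0,0,-0.595]}]'

```text
t: 14.35
eef_pos: [0.4759, 0.2749, 0.2021]
tool_rot: [-0.001, 0.487, 0.874, -0.001]
contact_force: [-0.2, -0.3, -1.8]
gripper_width: 0.575
grasp_force: 53.1
```

Emit:
drive_tool --deltas '[{"gripper":255,"offset":[0,0,0],"angular":[0,0,0]},{"gripper":255,"offset":[0,0,0],"angular":[0,0,0]},{"gripper":255,"offset":[0,0,0],"angular":[0,0,0]},{"gripper":255,"offset":[0,0,0],"angular":[0,0,0]},{"gripper":255,"offset":[0,0,0],"angular":[0,0,0]}]'

```text
t: 14.85
eef_pos: [0.4767, 0.2733, 0.2039]
tool_rot: [0.0, 0.489, 0.872, -0.0]
contact_force: [0.3, 0.3, -1.1]
gripper_width: 0.575
grasp_force: 53.1
```

```bash
python3 - <<'E'
from h import *
o=bot.get_obs(); y=R_.from_quat(np.roll(o['tool_rot'],-1)).as_matrix()[:,1]; P=o['eef_pos']; a=np.arctan2(y[1],y[0]); print(P.round(4),a,o['gripper_width'])
m=optics.camera_model('wrist'); im=optics.read_camera('wrist')
for q in polys('small_oblong',[P[0],P[1],a],m,[0,.052],P[2]-.0945): cv2.polylines(im,[np.int32(q)],True,(0,0,255),1)
for q in polys('large_oblong',[.4757,.2742,.549],m,[0,.02]): cv2.polylines(im,[np.int32(q)],True,(0,255,0),1)
cv2.imwrite('pics/w5.png',im)
chain((.4757,.2742,.0978,.549),1)
E
```

```text
[0.4767 0.2733 0.2039] 0.5490110260114669 0.5746322705159195
off [0.0012, -0.0006, 0.1061] ang [0.0001, 0.0003, 0.0002] |d| 0.106
```

View pics/w5.png

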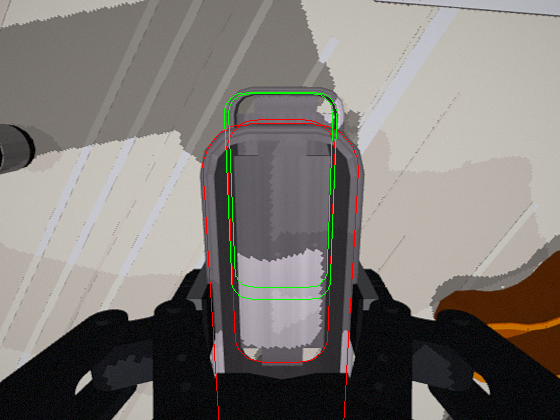

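```bash
python3 - <<'E'
from h import *
o=bot.get_obs(); M=R_.from_quat(np.roll(o['tool_rot'],-1)).as_matrix(); m=optics.camera_model('wrist'); P=o['eef_pos']+.18*M[:,2]
print((proj(np.array([P+.02*M[:,0],P+.02*M[:,1]]),m)-proj(P[None],m)).round(1))
g=cv2.cvtColor(optics.read_camera('wrist'),6)
# rim line of the visible far end: sub-window fit, all cameras now/before
V=[(cv2.cvtColor(cv2.imread(f"pics/{n}0.png"),6),optics.camera_model(n)) for n in("top","scene")]
for sg in(1.0,1.3,2.0): print(fit('large_oblong',[.4757,.2742,.549],V,sgs=(sg,))[0].round(4))
E
```

```text
[[ -0.  -26.9]
 [ 27.3  -0. ]]
[0.4755 0.274  0.5556]
[0.4756 0.2742 0.5519]
[0.4762 0.2757 0.5457]
```

Emit:
drive_tool --deltas '[{"gripper":255,"offset":[0.003,0,0.025],"angular":[0,0,0]},{"gripper":255,"offset":[0.003,0,0.05],"angular":[0,0,0]},{"gripper":255,"offset":[0.003,0,0.07],"angular":[0,0,0]},{"gripper":255,"offset":[0.003,0,0.085],"angular":[0,0,0]},{"gripper":255,"offset":[0.003,0,0.096],"angular":[0,0,0]}]'

```text
t: 15.45
eef_pos: [0.4751, 0.2762, 0.107]
tool_rot: [-0.0, 0.489, 0.873, -0.0]
contact_force: [0.2, 0.2, -1.9]
gripper_width: 0.576
grasp_force: 53.2
```

Emit:
drive_tool --deltas '[{"gripper":255,"offset":[0,0,0],"angular":[0,0,0]},{"gripper":255,"offset":[0,0,0.002],"angular":[0,0,0]},{"gripper":255,"offset":[0,0,0.004],"angular":[0,0,0]},{"gripper":255,"offset":[0,0,0.006],"angular":[0,0,0]},{"gripper":255,"offset":[0,0,0.006],"angular":[0,0,0]}]'

```text
t: 15.95
eef_pos: [0.4753, 0.2763, 0.1021]
tool_rot: [0.0, 0.489, 0.873, 0.0]
contact_force: [-0.4, -0.2, -1.0]
gripper_width: 0.577
grasp_force: 53.1
```

Emit:
drive_tool --deltas '[{"gripper":255,"offset":[0,0,0.001],"angular":[0,0,0]},{"gripper":255,"offset":[0,0,0.002],"angular":[0,0,0]},{"gripper":255,"offset":[0,0,0.003],"angular":[0,0,0]},{"gripper":255,"offset":[0,0,0.004],"angular":[0,0,0]},{"gripper":255,"offset":[0,0,0.004],"angular":[0,0,0]}]'

```text
t: 16.45
eef_pos: [0.4752, 0.2764, 0.0979]
tool_rot: [0.0, 0.489, 0.873, -0.0]
contact_force: [0.5, 0.5, -0.9]
gripper_width: 0.575
grasp_force: 53.2
```

Emit:
drive_tool --deltas '[{"gripper":255,"offset":[0,0,0.001],"angular":[0,0,0]},{"gripper":255,"offset":[0,0,0.001],"angular":[0,0,0]},{"gripper":255,"offset":[0,0,0.0015],"angular":[0,0,0]},{"gripper":255,"offset":[0,0,0.002],"angular":[0,0,0]},{"gripper":255,"offset":[0,0,0.002],"angular":[0,0,0]}]'

```text
t: 16.95
eef_pos: [0.4752, 0.2764, 0.0978]
tool_rot: [0.001, 0.489, 0.873, -0.0]
contact_force: [-5.5, -4.2, 20.7]
gripper_width: 0.575
grasp_force: 55.8
```

Contact is at z = 0.0978, the expected floor height (0.0948 + 0.003). I release and lift away.

Emit:
drive_tool --deltas '[{"gripper":255,"offset":[0,0,-0.002],"angular":[0,0,0]},{"gripper":80,"offset":[0,0,-0.002],"angular":[0,0,0]},{"gripper":50,"offset":[0,0,-0.002],"angular":[0,0,0]},{"gripper":0,"offset":[0,0,-0.002],"angular":[0,0,0]},{"gripper":0,"offset":[0,0,-0.002],"angular":[0,0,0]}]'

```text
t: 17.45
eef_pos: [0.4752, 0.2763, 0.0977]
tool_rot: [-0.0, 0.489, 0.873, -0.0]
contact_force: [0.8, 0.3, 0.2]
gripper_width: 1.003
grasp_force: 0.0
```

Emit:
drive_tool --deltas '[{"gripper":0,"offset":[0,0,0],"angular":[0,0,0]},{"gripper":0,"offset":[0,0,-0.01],"angular":[0,0,0]},{"gripper":0,"offset":[0,0,-0.04],"angular":[0,0,0]},{"gripper":0,"offset":[0,0,-0.085],"angular":[0,0,0]},{"gripper":0,"offset":[0,0,-0.13],"angular":[0,0,0]}]'

```text
t: 17.95
eef_pos: [0.4746, 0.2762, 0.2296]
tool_rot: [-0.0, 0.488, 0.873, -0.0]
contact_force: [0.5, 0.2, 0.1]
gripper_width: 0.997
grasp_force: 0.0
```

Emit:
drive_tool --deltas '[{"gripper":0,"offset":[0,0,-0.03],"angular":[0,0,0]},{"gripper":0,"offset":[0,0,-0.04],"angular":[0,0,0]},{"gripper":0,"offset":[0,0,-0.04],"angular":[0,0,0]},{"gripper":0,"offset":[0,0,-0.04],"angular":[0,0,0]}]'

```text
t: 18.35
eef_pos: [0.4747, 0.2758, 0.267]
tool_rot: [-0.0, 0.489, 0.873, -0.001]
contact_force: [-0.7, 0.2, -0.1]
gripper_width: 1.003
grasp_force: 0.0
```

```bash
python3 - <<'E'
from h import *
a=optics.read_camera('scene'); b=optics.read_camera('wrist')
cv2.imwrite('pics/end.png',np.hstack([cv2.resize(a[80:380,90:470],(532,420),interpolation=2),b[40:340,180:370] if 0 else cv2.resize(b[:,150:410],(260,420))]))
E
```

```text
(no output)
```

View pics/end.png

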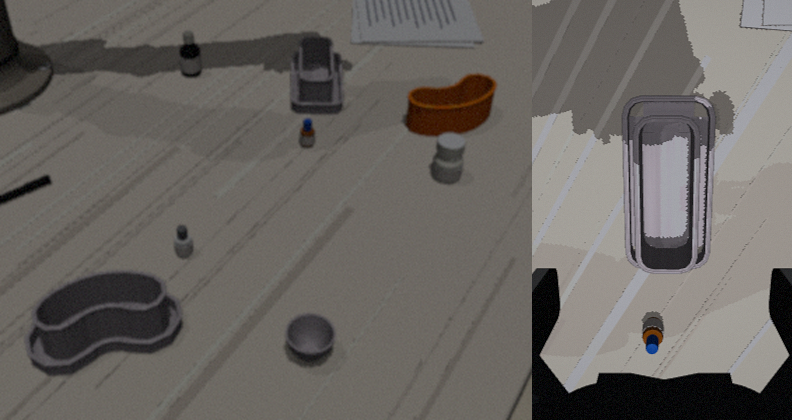

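Both small dishes sit inside their large ones: the kidney near (105,320), and the oblong near (316,75), parallel with a gap on all sides in the wrist view at (668,185). Nothing else has moved.

```bash
python3 -c "
from station import bot
print(bot.hand_in())"
```

```text
the job is handed in; nothing more can be done
None
```

The small kidney dish and the small oblong tray are nested in their large counterparts and the job is handed in at about 18.5 s; the final pictures show both sitting inside, but the judge's verdict was not returned.

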